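# Make up two spare-part kits for robot vacuum repair

## Robot

A 6-joint arm with a two-finger parallel gripper is mounted at the origin on the work surface. World frame = base frame: x ahead of the robot, y to its left, z up, the work surface at z = 0. Lengths are in m, angles in degrees, forces in N, time in s.
With the tool pointing down it reaches from about 0.35 to 0.875 m from the base axis. Payload 4.2 kg.
Tool frame: the origin (TCP) lies at the very end of the fingers, on their centre line; the grasp point (between the pads) lies 19 mm behind it; z points along the fingers, y is the line along which they close (so a half turn about z gives the same grasp; the last joint's range is limited). The gripper opens to 87 mm and grips with 3 to 60 N. Pads are 19 mm wide; open, the fingers measure 117 mm over their backs; the gripper's body (75 mm by 190 mm) begins 51 mm behind the grasp point.
Start: joints at [80.077, 22.042, 0.453, 0, -68.411, -14.817], TCP at [0.262, 0.568, 0.223] pointing down, gripper open.
Joint ranges: [-179.83, 179.83], [-69.29, 118.12], [-61.27, 80.66], [-181.25, 117.63], [-171.15, -9.14], [-177.46, 177.46]. Speed limits (degrees/s): [159.86, 159.86, 180, 180, 180, 180].

## Interface

Orientations are given as a 3x3 rotation matrix whose columns are the frame's x, y, z axes.
In Python, from station import monitor, cams, ticket gives the robot as it stands.
- The arm moves only by the tool drive_tool, never from a script. Its argument "moves" is a list of rows, each an object with "delta_pos": the shift along the tool's x, y, z in mm, a list of three; "turn": the turn about the tool's z in rad; "claw": the opening, from 0 (shut) to 1 (fully open). A call has 1 to 12 rows; each row shifts and turns the commanded pose from where the row before left it, along the tool's axes as they then stand; what a row does not reach is not made up. A row lasts 1/8 s, in which the tool goes at most 62.5 mm and 10.7 degrees, less where a joint would pass 70% of its speed; a pose out of reach is approached as far as the arm can. A call is refused whole if a number of a shift passes 62.5 or a number of a turn 0.188, either way. A call with a gripper value outside its range is refused whole. The fingers move at their own pace and stop on an object; the grip force is fixed at half the most. Time passes only in rows, so rows that do not move let the fingers close. It gives the time, the measured TCP pose, the force, the opening and the grip force at its end, in the units of the state.
- monitor.sense(): the state, without advancing time (a new reading comes with each control period).
- cams.capture(name): name is "side" or "top" or "wrist"; returns a dict with "color" (420x560x3 uint8, red, green, blue), "range_z" (420x560 float32, m along the optical axis (not along the pixel's ray), 0 where there is no reading), "vertical_fov" (degrees; the focal length in pixels is half the picture's height over the tangent of half this angle, whatever the lens; pixels are square), "cx", "cy" (the principal point, pixels), "dist" ([k1, k2, p1, p2, k3] as OpenCV has them; the pictures are not rectified), "extrinsics" (4x4, takes a point from camera to world coordinates). Camera axes: x right, y down, z forward; pixel columns grow to the right and rows downward; lengths in m; the calibration is good to about 2 mm. A picture is of the moment at which its call begins.
- ticket.finish_job(): hands the job in; it is judged then, once.
The state is a dict: "time_s": time; "joints": joint angles; "joint_velocities": joint speeds; "effort": joint torques, N m; "tcp_pos": TCP position; "ee_rot": TCP orientation; "wrist_force": force on the tool from outside, world axes, zero at the start; "moment": the same for the moment, N m; "gripper_width": opening from 0.0 (shut) to 1.0 (fully open); "gripper_force": force on a finger pad.
Only numpy, scipy, OpenCV 4.12 (cv2) and the standard library are available. Lean on these libraries where they do the work, as an engineer would, in place of code of your own. Each camera call takes 0.05 s, during which the arm holds its last target. There are 200 camera calls.

## Task

Make up the two repair kits from the spare parts on the blue mat, one part to a compartment. In the long tray put the large wheel in the compartment at the handle end, the motor in the middle and the long battery at the far end; in the short tray put the short battery at the handle end and the small wheel in the other compartment. Set every part down, without dropping it, flat on the compartment's floor, the same way up as it is now, and leave the filter, the spool and the screwdriver where they are.

Things in the scene. Friction and masses are not known exactly. Their poses are not given: they have to be found in the camera images.
- long_tray: The long grey tray, fixed, open on top: three compartments, each 84 (x) by 92 mm inside, in a row along x; 268 by 100 mm, pull handle 26 mm beyond its -x end, which points towards the robot within 0.35 rad. Walls and dividers 22 mm high, 4 mm thick; floor 3 mm. Origin: centre of the underside, at z = 0. Compartment centres: x = -0.088 m (handle end), 0 (middle) and +0.088 m (far end), y = 0.
- short_tray: The short grey tray, fixed, open on top: two compartments, each 84 (x) by 92 mm inside, in a row along x; 180 by 100 mm, pull handle 26 mm beyond its -x end, which points towards the robot within 0.35 rad. Walls and dividers 22 mm high, 4 mm thick; floor 3 mm. Origin: centre of the underside, at z = 0. Compartment centres: x = -0.044 m (handle end) and +0.044 m (far end), y = 0.
- large_wheel: Large drive wheel lying flat: black tyre 66 mm in diameter and 26 mm high, with a grey hub 30 mm in diameter standing out on top, up to 46 mm; 130 g. Best gripped by the hub. Origin at the centre of the underside, z up along the axle. Starts on the blue mat, whose top is 2 mm above the bench.
- small_wheel: Small drive wheel lying flat: black tyre 44 mm in diameter and 20 mm high, with a grey hub 22 mm in diameter on top, up to 40 mm; 60 g. Best gripped by the hub. Origin at the centre of the underside, z up along the axle. Starts on the blue mat, whose top is 2 mm above the bench.
- motor: Suction motor standing upright: black fan housing 58 mm in diameter and 22 mm high, above it a bare steel can 40 mm in diameter up to 58 mm; about 190 g. Origin at the centre of the underside, z up along its axis. Starts on the blue mat, whose top is 2 mm above the bench.
- long_battery: Long battery pack, a white block with a black band: 72 mm (x) by 38 mm (y) by 38 mm high (z), small black connector that stands out 4.5 mm on its +x end (looks only, cannot be felt); about 200 g. Origin at the centre of the underside, z up. Starts on the blue mat, whose top is 2 mm above the bench.
- short_battery: Short battery pack, a white block with a black band: 46 mm (x) by 30 mm (y) by 34 mm high (z), small black connector that stands out 4.5 mm on its +x end (looks only, cannot be felt); about 100 g. Origin at the centre of the underside, z up. Starts on the blue mat, whose top is 2 mm above the bench.
- filter: Filter cassette, a white frame with paper pleats on top, 58 mm (x) by 46 mm (y) by 19 mm high; stays where it is on the mat. Origin at the centre of the underside.
- spool: Bystander: small steel spool standing on the bench beyond the mat, 40 mm in diameter, 30 mm high. Origin at the centre of the underside.
- screwdriver: Bystander: screwdriver lying on the bench beyond the mat, about 170 mm long, up to about 30 mm high, black handle. Origin near its middle, x along its length towards the tip.

How it is judged:
By the outcome, as a careful person would: the job done as asked, in the order asked, and still so for the second after the job is handed in, with the robot touching nothing.
It also fails if it takes over 118 s, if anything falls off the work surface, if the arm or the gripper's body presses on something with over 40 N, if the wrist force passes 120 N, or if a joint passes its speed limit or range.

## Working session

There is one attempt and no reset: what is moved stays moved. The work goes in short steps, Python scripts to look and compute and a tool call to move; the robot and the scene stay as the last step left them, time stands still between calls to the robot, and variables do not carry over. Pictures are saved under pics/ and viewed, at most 14 in all, crops included, and the job is handed in when it is done.

Besides the shell and the picture viewer there is one more tool, called after "Call:" by a JSON object that holds its "method" and its "body", one argument or row to a line. drive_tool: Moves the arm, as the interface text tells. Its arguments: {"type":"object","properties":{"moves":{"type":"array","items":{"type":"object","properties":{"delta_pos":{"type":"array","items":{"type":"number"}},"turn":{"type":"number"},"claw":{"type":"number"}}}}},"required":["moves"]}

```bash
ls; mkdir -p pics; cat > h.py <<'E'
import numpy as np, cv2, json
from station import monitor, cams, ticket
def cap(n):
    c=cams.capture(n); h=c["color"].shape[0]
    f=h/2/np.tan(np.radians(c["vertical_fov"])/2)
    c["K"]=np.array([[f,0,c["cx"]],[0,f,c["cy"]],[0,0,1]]); c["dist"]=np.array(c["dist"],float); c["E"]=np.array(c["extrinsics"]); return c
def plane(c,px,z):
    "pixels -> world points on plane z"
    px=np.asarray(px,float).reshape(-1,1,2)
    u=cv2.undistortPoints(px,c["K"],c["dist"]).reshape(-1,2)
    d=np.c_[u,np.ones(len(u))]@c["E"][:3,:3].T; o=c["E"][:3,3]
    return o+d*((z-o[2])/d[:,2])[:,None]
def cloud(c):
    "per-pixel world points from depth"
    h,w=c["range_z"].shape
    v,u=np.mgrid[:h,:w]
    n=cv2.undistortPoints(np.stack([u,v],-1).reshape(-1,1,2).astype(float),c["K"],c["dist"]).reshape(-1,2)
    z=c["range_z"].reshape(-1,1)
    P=np.c_[n,np.ones(len(n))]*z@c["E"][:3,:3].T+c["E"][:3,3]
    P[z[:,0]==0]=np.nan
    return P.reshape(h,w,3)
def save(c,n): cv2.imwrite("pics/"+n,c["color"][:,:,::-1])
E
python3 - <<'E'
from h import *
for n in("top","side"):
    c=cap(n); save(c,n+"0.png"); print(n,c["K"][0,0],c["dist"],c["E"].round(3).tolist())
s=monitor.sense(); print(s)
E
```

```text
pics
top 430.9706345335127 [-0.12966612  0.          0.          0.          0.        ] [[-0.007, -0.988, 0.152, 0.481], [-1.0, 0.005, -0.016, 0.009], [0.016, -0.152, -0.988, 0.86], [0.0, 0.0, 0.0, 1.0]]
side 429.49138530260166 [-0.11732677  0.          0.          0.          0.        ] [[0.723, -0.498, 0.479, 0.235], [-0.691, -0.508, 0.515, -0.4], [-0.013, -0.703, -0.711, 0.61], [0.0, 0.0, 0.0, 1.0]]
{'time_s': 0.1, 'joints': array([ 8.00749245e+01,  2.20857990e+01,  3.89891957e-01, -2.53298697e-02,
       -6.84113225e+01, -1.48160092e+01]), 'joint_velocities': array([ 0.08478899, -0.17948554,  0.11202042,  0.0952374 ,  0.04808685,
        0.03937271]), 'effort': array([-5.77422134e-05, -3.91688132e+01,  1.87936950e+01,  4.23191831e+00,
        1.35028147e-02, -6.96736834e-05]), 'tcp_pos': array([0.26134145, 0.56716225, 0.22159042]), 'ee_rot': array([[ 9.08140086e-01, -4.18665802e-01, -7.27491971e-04],
       [-4.18666426e-01, -9.08138360e-01, -1.77261114e-03],
       [ 8.14682995e-05,  1.91435570e-03, -9.99998164e-01]]), 'wrist_force': array([-0.15332479,  0.62085329,  0.70127434]), 'moment': array([-0.01982962,  0.03068197,  0.03623845]), 'gripper_force': 0.0, 'gripper_width': 0.9998427813485428}
```

View pics/top0.png

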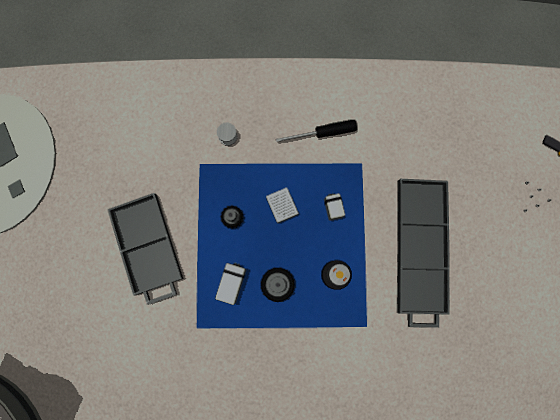

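View pics/side0.png

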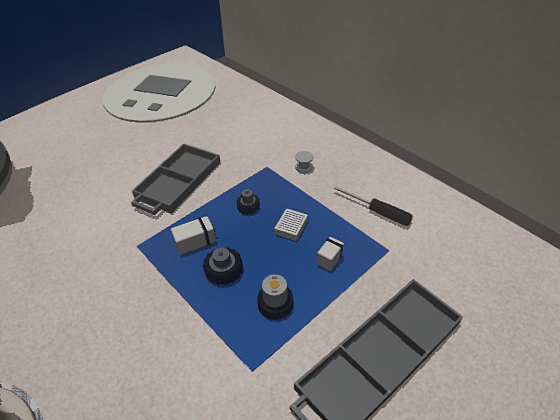

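The top picture shows the small wheel (232,216), filter (283,204), short battery (335,207), long battery (231,283), large wheel (278,284) and motor (337,275). The short tray is on the left (147,245) and the long tray on the right (423,247), both with handles towards the robot.

```bash
cat > m.py <<'E'
from h import *
R={"large_wheel":((278,284),.048,30),"small_wheel":((232,216),.042,22),"motor":((337,275),.060,40),"long_battery":((231,283),.040,0),"short_battery":((335,207),.036,0),"long_tray":((423,240),.022,0),"short_tray":((147,240),.022,0)}
c=cap("top"); P=cloud(c); Z=P[...,2]
yy,xx=np.mgrid[:420,:560]
for n,((u,v),h,d) in R.items():
    tray="tray" in n; r=95 if tray else 28
    m=(np.hypot(xx-u,yy-v)<r)&(abs(Z-h)<(.009 if tray else .006))
    if tray: m&=(abs(xx-u)<45)
    m=m.astype(np.uint8)
    if not tray: m=cv2.morphologyEx(m,cv2.MORPH_OPEN,np.ones((3,3)))
    k,l,s,_=cv2.connectedComponentsWithStats(m); i=1+s[1:,4].argmax() ; m=l==i
    px=np.c_[xx[m],yy[m]]; W=plane(c,px,h)[:,:2]*1000
    if d:
        o,rr=cv2.minEnclosingCircle(W.astype(np.float32)); print(n,len(W),"circ",np.round(o,1),"dia",round(2*rr,1),"mean",W.mean(0).round(1),"z",np.nanmedian(Z[m]).round(4))
    else:
        o,sz,a=cv2.minAreaRect(W.astype(np.float32)); print(n,len(W),"rect",np.round(o,1),np.round(sz,1),round(a,1),"mean",W.mean(0).round(1),"z",np.nanmedian(Z[m]).round(4))
E
python3 m.py
```

```text
large_wheel 192 circ [464.7   9.1] dia 29.5 mean [464.5   9.5] z 0.0476
small_wheel 101 circ [595.9  99. ] dia 21.8 mean [595.8  99. ] z 0.0415
motor 353 circ [ 482.3 -105.7] dia 40.0 mean [ 482.7 -105.9] z 0.0596
long_battery 771 rect [466.3  97.8] [39.  72.7] 72.3 mean [465.9  97.7] z 0.0395
short_battery 352 rect [ 613.4 -103.3] [45.9 30.1] 12.4 mean [ 613.7 -103.3] z 0.0351
long_tray 1563 rect [ 523.6 -282.1] [103.2 294.2] 87.2 mean [ 516.1 -281.7] z 0.0206
short_tray 1119 rect [532.1 266.1] [206.2 103.5] 19.9 mean [527.6 268.4] z 0.0207
```

Call:
{"method": "drive_tool", "body": {
  "moves": [
    {"turn": -0.128,"claw": 0.6},
    {"turn": -0.128,"claw": 0.6},
    {"turn": -0.128,"claw": 0.6},
    {"delta_pos": [20,47,0],"claw": 0.6},
    {"delta_pos": [20,47,0],"claw": 0.6},
    {"delta_pos": [20,47,0],"claw": 0.6},
    {"delta_pos": [20,47,0],"claw": 0.6},
    {"delta_pos": [20,47,0],"claw": 0.6},
    {"delta_pos": [20,47,0],"claw": 0.6},
    {"delta_pos": [20,47,0],"claw": 0.6},
    {"delta_pos": [20,47,0],"claw": 0.6},
    {"delta_pos": [20,47,0],"claw": 0.6}
  ]
}}

```text
invalid input
```

```bash
cat > go.py <<'E'
# usage: go.py x y z [psi_deg]  -> turn (first), then shift in tool axes, mm
import sys
from h import *
s=monitor.sense(); R=np.array(s["ee_rot"]); p=np.array(s["tcp_pos"])*1000
psi=np.degrees(np.arctan2(R[1,0],R[0,0]))
a=[float(v) for v in sys.argv[1:]]; t=a[3] if len(a)>3 else psi
print("t",s["time_s"],"tcp",p.round(1),"psi",round(psi,2),"tilt",R[:2,2].round(4),"F",np.round(s["wrist_force"],1),"w",round(s["gripper_width"]*87,1),"gf",round(s["gripper_force"],1),"j",s["joints"].round(0))
print("turn",round(np.radians(psi-t),3))
r=np.radians(t); d=np.array(a[:3])-p
print("shift",round(d[0]*np.cos(r)+d[1]*np.sin(r),1),round(d[0]*np.sin(r)-d[1]*np.cos(r),1),round(-d[2],1))
E
python3 go.py 464.7 9.2 120 -2.8; python3 -c "
from h import *
c=cap('wrist'); save(c,'w1.png'); print(c['E'].round(3).tolist(), c['K'][0,0])"
```

```text
t 0.15 tcp [261.4 567.2 221.7] psi -24.75 tilt [-0.0006 -0.0016] F [-0.   0.2  0.5] w 87.0 gf 0.0 j [ 80.  22.   0.  -0. -68. -15.]
turn -0.383
shift 230.4 547.4 101.7
[[-0.42, -0.875, -0.24, 0.327], [-0.908, 0.405, 0.109, 0.536], [0.002, 0.264, -0.965, 0.384], [0.0, 0.0, 0.0, 1.0]] 331.31389831124403
```

View pics/w1.png

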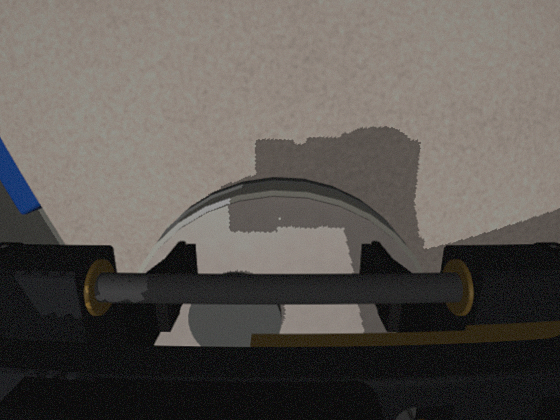

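The wrist picture shows the bench, the mat's corner (0,180) and the open fingers at the lower half; no parts yet. The move was refused, presumably because every row needs all keys.

Call:
{"method": "drive_tool", "body": {
  "moves": [
    {"delta_pos": [0,0,0],"turn": -0.128,"claw": 0.6},
    {"delta_pos": [0,0,0],"turn": -0.128,"claw": 0.6},
    {"delta_pos": [0,0,0],"turn": -0.128,"claw": 0.6},
    {"delta_pos": [20,47,0],"turn": 0,"claw": 0.6},
    {"delta_pos": [20,47,0],"turn": 0,"claw": 0.6},
    {"delta_pos": [20,47,0],"turn": 0,"claw": 0.6},
    {"delta_pos": [20,47,0],"turn": 0,"claw": 0.6},
    {"delta_pos": [20,47,0],"turn": 0,"claw": 0.6},
    {"delta_pos": [20,47,0],"turn": 0,"claw": 0.6},
    {"delta_pos": [20,47,0],"turn": 0,"claw": 0.6},
    {"delta_pos": [20,47,0],"turn": 0,"claw": 0.6},
    {"delta_pos": [20,47,0],"turn": 0,"claw": 0.6}
  ]
}}

```text
time_s: 1.7
tcp_pos: [0.4214, 0.1349, 0.2227]
ee_rot: [[0.999, -0.047, 0.0], [-0.047, -0.999, 0.0], [0.0, -0.0, -1.0]]
wrist_force: [1.3, 0.1, -0.6]
gripper_width: 0.599
gripper_force: 0.0
```

```bash
python3 go.py 464.7 9.2 120 -2.8; python3 -c "
from h import *
c=cap('side'); save(c,'s1.png')"
```

```text
t 1.7 tcp [421.4 134.9 222.7] psi -2.72 tilt [0.0005 0.0004] F [ 1.3  0.1 -0.6] w 52.1 gf 0.0 j [ 39.   4. -24.   0. -62.  48.]
turn 0.001
shift 49.4 123.5 102.7
```

Call:
{"method": "drive_tool", "body": {
  "moves": [
    {"delta_pos": [16,41,0],"turn": 0,"claw": 0.6},
    {"delta_pos": [16,41,25],"turn": 0,"claw": 0.6},
    {"delta_pos": [17,41,35],"turn": 0,"claw": 0.6},
    {"delta_pos": [0,0,40],"turn": 0,"claw": 0.6},
    {"delta_pos": [0,0,0],"turn": 0,"claw": 0.6},
    {"delta_pos": [0,0,0],"turn": 0,"claw": 0.6}
  ]
}}

```text
time_s: 2.5
tcp_pos: [0.4653, 0.0119, 0.1239]
ee_rot: [[0.999, -0.046, 0.002], [-0.046, -0.999, 0.0], [0.002, -0.0, -1.0]]
wrist_force: [0.9, 0.3, -0.7]
gripper_width: 0.6
gripper_force: 0.0
```

```bash
python3 go.py 464.7 9.2 32 -2.8; python3 -c "
from h import *
c=cap('wrist'); save(c,'w2.png')
P=cloud(c);Z=P[...,2]
for h in(.048,.028):
  m=(abs(Z-h)<.004)&(np.hypot(P[...,0]-.4647,P[...,1]-.0092)<.05); q=P[m]*1000; print(len(q),q.mean(0),np.round(cv2.minEnclosingCircle(q[:,:2].astype(np.float32)),1) if len(q)>5 and 0 else (q.min(0),q.max(0)))
"
```

```text
t 2.5 tcp [465.3  11.9 123.9] psi -2.66 tilt [0.0022 0.0002] F [ 0.9  0.3 -0.7] w 52.2 gf 0.0 j [ 22.  13. -29.   0. -48.  66.]
turn 0.002
shift -0.4 2.7 91.9
1189 [466.10855216   6.76308815  48.4387957 ] (array([450.70387035,  -7.76603129,  44.04149874]), array([480.16466286,  21.72234315,  50.9975182 ]))
3605 [468.98770514   6.77731847  28.26749115] (array([432.23940489, -26.61204371,  24.00436879]), array([498.61855168,  39.58165303,  31.85504691]))
```

View pics/w2.png

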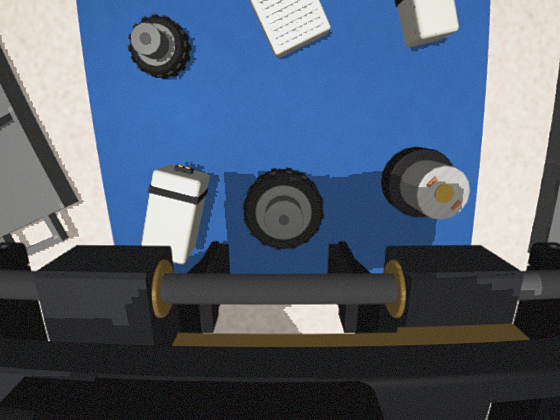

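The wrist picture shows the large wheel at (283,208) between the fingers, the motor (430,185), the long battery (178,212), the small wheel (160,46). The hub measures 465, 7–9 mm at height 48 mm, in agreement with the top camera.

Call:
{"method": "drive_tool", "body": {
  "moves": [
    {"delta_pos": [0,4,30],"turn": 0,"claw": 0.6},
    {"delta_pos": [0,0,30],"turn": 0,"claw": 0.6},
    {"delta_pos": [0,0,20],"turn": 0,"claw": 0.6},
    {"delta_pos": [0,0,8],"turn": 0,"claw": 0.6},
    {"delta_pos": [0,0,3],"turn": 0,"claw": 0.6},
    {"delta_pos": [0,0,0],"turn": 0,"claw": 0.6}
  ]
}}

```text
time_s: 3.3
tcp_pos: [0.4647, 0.0077, 0.0324]
ee_rot: [[0.999, -0.047, 0.002], [-0.047, -0.999, 0.001], [0.002, -0.001, -1.0]]
wrist_force: [-0.6, -0.5, -0.4]
gripper_width: 0.599
gripper_force: 0.0
```

```bash
python3 go.py 465 8 31 -2.8
```

```text
t 3.3 tcp [464.7   7.7  32.4] psi -2.71 tilt [0.0018 0.0006] F [-0.6 -0.5 -0.4] w 52.1 gf 0.0 j [ 21.  21. -35.   0. -34.  66.]
turn 0.002
shift 0.3 -0.3 1.4
```

Call:
{"method": "drive_tool", "body": {
  "moves": [
    {"delta_pos": [0,0,0],"turn": 0,"claw": 0.3},
    {"delta_pos": [0,0,0],"turn": 0,"claw": 0.2},
    {"delta_pos": [0,0,0],"turn": 0,"claw": 0.2},
    {"delta_pos": [0,0,0],"turn": 0,"claw": 0.2},
    {"delta_pos": [0,0,0],"turn": 0,"claw": 0.2},
    {"delta_pos": [0,0,0],"turn": 0,"claw": 0.2},
    {"delta_pos": [0,0,-10],"turn": 0,"claw": 0.2},
    {"delta_pos": [0,0,-25],"turn": 0,"claw": 0.2},
    {"delta_pos": [0,0,-30],"turn": 0,"claw": 0.2},
    {"delta_pos": [0,0,-25],"turn": 0,"claw": 0.2}
  ]
}}

```text
time_s: 4.55
tcp_pos: [0.4638, 0.0072, 0.1228]
ee_rot: [[0.999, -0.048, 0.0], [-0.048, -0.999, 0.0], [0.0, -0.0, -1.0]]
wrist_force: [0.3, -0.2, -1.9]
gripper_width: 0.333
gripper_force: 30.0
```

```bash
python3 - <<'E'
import numpy as np
for n,c,a,xs in(("long",(536.6,-282.7),-2.8,(-88,0,88)),("short",(544.3,270.5),19.9,(-44,44))):
    r=np.radians(a)
    for x in xs: print(n,x,np.round([c[0]+x*np.cos(r),c[1]+x*np.sin(r)],1))
E
python3 go.py 448.7 -278.4 121 -2.8
```

```text
long -88 [ 448.7 -278.4]
long 0 [ 536.6 -282.7]
long 88 [ 624.5 -287. ]
short -44 [502.9 255.5]
short 44 [585.7 285.5]
t 4.55 tcp [463.8   7.2 122.8] psi -2.75 tilt [0.0002 0.0002] F [ 0.3 -0.2 -1.9] w 29.0 gf 30.0 j [ 21.  13. -30.  -0. -48.  66.]
turn 0.001
shift -1.1 286.0 1.8
```

Call:
{"method": "drive_tool", "body": {
  "moves": [
    {"delta_pos": [0,15,0],"turn": 0,"claw": 0.2},
    {"delta_pos": [0,30,0],"turn": 0,"claw": 0.2},
    {"delta_pos": [0,40,0],"turn": 0,"claw": 0.2},
    {"delta_pos": [0,45,0],"turn": 0,"claw": 0.2},
    {"delta_pos": [0,45,0],"turn": 0,"claw": 0.2},
    {"delta_pos": [0,45,0],"turn": 0,"claw": 0.2},
    {"delta_pos": [0,35,0],"turn": 0,"claw": 0.2},
    {"delta_pos": [0,22,0],"turn": 0,"claw": 0.2},
    {"delta_pos": [0,9,0],"turn": 0,"claw": 0.2},
    {"delta_pos": [0,0,0],"turn": 0,"claw": 0.2}
  ]
}}

```text
time_s: 5.8
tcp_pos: [0.4495, -0.2785, 0.1207]
ee_rot: [[0.999, -0.049, -0.002], [-0.049, -0.999, 0.001], [-0.002, -0.001, -1.0]]
wrist_force: [-0.8, -0.4, -2.0]
gripper_width: 0.331
gripper_force: 30.0
```

```bash
python3 go.py 448.7 -278.4 60 -2.8; python3 -c "
from h import *
c=cap('wrist'); save(c,'w3.png'); np.savez('w3.npz',P=cloud(c))
P=cloud(c).reshape(-1,3)*1000
q=P[(abs(P[:,2]-21)<6)&(P[:,0]>480)&(P[:,1]<-200)&(P[:,1]>-370)]
o=cv2.minAreaRect(q[:,:2].astype(np.float32)); print(len(q),o); print(q.min(0),q.max(0))
"
```

```text
t 5.8 tcp [ 449.5 -278.5  120.7] psi -2.81 tilt [-0.0018  0.0008] F [-0.8 -0.4 -2. ] w 28.8 gf 30.0 j [-14.  19. -21.  -0. -50. 101.]
turn -0.0
shift -0.8 -0.1 60.7
4144 ((543.3338623046875, -286.17779541015625), (100.77216339111328, 130.82843017578125), 87.37091827392578)
[ 480.06877999 -339.01463789   15.00243776] [ 610.78657227 -233.02179209   25.25285696]
```

View pics/w3.png

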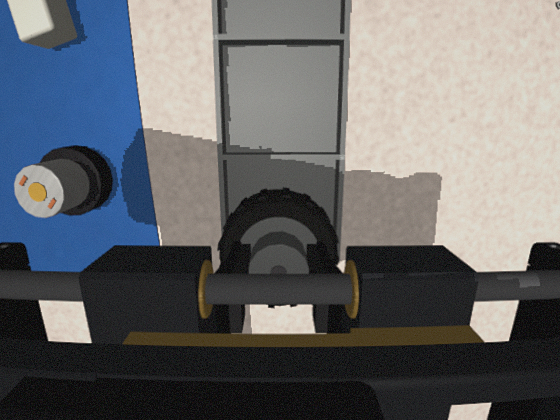

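The picture shows the held wheel (280,250) upright over the handle compartment, with the dividers at rows 153 and 40 and the side walls at columns 220 and 343.

```bash
python3 - <<'E'
from h import *
c=cap('wrist'); P=cloud(c)*1000
m=(abs(P[...,2]-138)<5)&(np.hypot(P[...,0]-449,P[...,1]+278)<22)
q=P[m]; print("hub",len(q),q.min(0).round(1),q.max(0).round(1))
m=(abs(P[...,2]-117)<5)&(np.hypot(P[...,0]-449,P[...,1]+278)<40)
q=P[m]; print("tyre",len(q),q.min(0).round(1),q.max(0).round(1))
print(plane(c,[[282,153],[282,40],[220,100],[343,100]],.022).round(4)*1000)
E
```

```text
hub 1811 [ 450.  -297.7  133. ] [ 466.3 -260.2  143. ]
tyre 4561 [ 418.2 -312.   112. ] [ 484.4 -245.7  122. ]
[[ 496.8 -284.2   22. ]
 [ 579.3 -288.1   22. ]
 [ 539.2 -239.2   22. ]
 [ 534.7 -332.3   22. ]]
```

Call:
{"method": "drive_tool", "body": {
  "moves": [
    {"delta_pos": [0,2,12],"turn": 0,"claw": 0.2},
    {"delta_pos": [0,0,25],"turn": 0,"claw": 0.2},
    {"delta_pos": [0,0,25],"turn": 0,"claw": 0.2},
    {"delta_pos": [0,0,12],"turn": 0,"claw": 0.2},
    {"delta_pos": [0,0,6],"turn": 0,"claw": 0.2},
    {"delta_pos": [0,0,3],"turn": 0,"claw": 0.2},
    {"delta_pos": [0,0,0],"turn": 0,"claw": 0.2}
  ]
}}

```text
time_s: 6.78
tcp_pos: [0.4506, -0.2805, 0.039]
ee_rot: [[0.999, -0.048, 0.001], [-0.048, -0.999, -0.0], [0.001, 0.0, -1.0]]
wrist_force: [0.1, -0.4, -1.2]
gripper_width: 0.334
gripper_force: 30.0
```

Call:
{"method": "drive_tool", "body": {
  "moves": [
    {"delta_pos": [0,0,2],"turn": 0,"claw": 0.2},
    {"delta_pos": [0,0,2],"turn": 0,"claw": 0.2},
    {"delta_pos": [0,0,1],"turn": 0,"claw": 0.2},
    {"delta_pos": [0,0,0],"turn": 0,"claw": 0.2},
    {"delta_pos": [0,0,0],"turn": 0,"claw": 0.2}
  ]
}}

```text
time_s: 7.4
tcp_pos: [0.4503, -0.2804, 0.0336]
ee_rot: [[0.999, -0.048, 0.0], [-0.048, -0.999, -0.0], [0.0, 0.0, -1.0]]
wrist_force: [0.6, 0.7, -1.4]
gripper_width: 0.335
gripper_force: 30.0
```

Call:
{"method": "drive_tool", "body": {
  "moves": [
    {"delta_pos": [0,0,0.6],"turn": 0,"claw": 0.2},
    {"delta_pos": [0,0,0.5],"turn": 0,"claw": 0.2},
    {"delta_pos": [0,0,0],"turn": 0,"claw": 0.2}
  ]
}}

```text
time_s: 7.78
tcp_pos: [0.4503, -0.2804, 0.0328]
ee_rot: [[0.999, -0.048, 0.0], [-0.048, -0.999, -0.0], [0.0, 0.0, -1.0]]
wrist_force: [-1.9, 1.4, 3.2]
gripper_width: 0.337
gripper_force: 30.0
```

Call:
{"method": "drive_tool", "body": {
  "moves": [
    {"delta_pos": [0,0,0],"turn": 0,"claw": 0.5},
    {"delta_pos": [0,0,0],"turn": 0,"claw": 0.6},
    {"delta_pos": [0,0,0],"turn": 0,"claw": 0.65},
    {"delta_pos": [0,0,-15],"turn": 0,"claw": 0.65},
    {"delta_pos": [0,0,-35],"turn": 0,"claw": 0.65},
    {"delta_pos": [0,-15,-35],"turn": 0,"claw": 0.65},
    {"delta_pos": [5,-40,0],"turn": 0,"claw": 0.65},
    {"delta_pos": [5,-45,0],"turn": 0,"claw": 0.65},
    {"delta_pos": [5,-40,0],"turn": 0,"claw": 0.65},
    {"delta_pos": [5,-25,0],"turn": 0,"claw": 0.65},
    {"delta_pos": [0,-10,0],"turn": 0,"claw": 0.65},
    {"delta_pos": [0,0,0],"turn": 0,"claw": 0.65}
  ]
}}

```text
time_s: 9.28
tcp_pos: [0.4786, -0.1064, 0.118]
ee_rot: [[0.999, -0.047, 0.001], [-0.047, -0.999, 0.0], [0.001, -0.0, -1.0]]
wrist_force: [-1.2, -0.9, 0.7]
gripper_width: 0.653
gripper_force: 0.0
```

```bash
python3 go.py 482.3 -105.8 29 -2.8; python3 - <<'E'
from h import *
c=cap('wrist'); P=cloud(c)*1000
m=(abs(P[...,2]-60)<4)&(np.hypot(P[...,0]-482,P[...,1]+106)<30)
q=P[m]; print("can",len(q),q.min(0).round(1),q.max(0).round(1))
m=(abs(P[...,2]-24)<4)&(np.hypot(P[...,0]-482,P[...,1]+106)<38)
q=P[m]; print("housing",len(q),q.min(0).round(1),q.max(0).round(1))
c=cap('top'); P=cloud(c)*1000
for h,r in((49,22),(29,45)):
  q=P[(abs(P[...,2]-h)<4)&(np.hypot(P[...,0]-450,P[...,1]+281)<r)]; print("placed",h,len(q),q.min(0).round(1),q.max(0).round(1))
E
```

```text
t 9.275 tcp [ 478.6 -106.4  118. ] psi -2.69 tilt [0.0006 0.    ] F [-1.2 -0.9  0.7] w 56.8 gf 0.0 j [  6.  15. -27.   0. -48.  81.]
turn 0.002
shift 3.7 -0.7 89.0
can 2415 [ 463.8 -127.7   56.1] [503.1 -88.2  63.5]
housing 1369 [ 464.6 -136.5   20.1] [511.8 -79.7  27.9]Traceback (most recent call last):
  File "<stdin>", line 9, in <module>
    return umr_minimum(a, axis, None, out, keepdims, initial, where)
ValueError: zero-size array to reduction operation minimum which has no identity
```

Call:
{"method": "drive_tool", "body": {
  "moves": [
    {"delta_pos": [4.5,1,15],"turn": 0,"claw": 0.65},
    {"delta_pos": [0,0,30],"turn": 0,"claw": 0.65},
    {"delta_pos": [0,0,25],"turn": 0,"claw": 0.65},
    {"delta_pos": [0,0,12],"turn": 0,"claw": 0.65},
    {"delta_pos": [0,0,5],"turn": 0,"claw": 0.65},
    {"delta_pos": [0,0,2],"turn": 0,"claw": 0.65},
    {"delta_pos": [0,0,0],"turn": 0,"claw": 0.5},
    {"delta_pos": [0,0,0],"turn": 0,"claw": 0.3},
    {"delta_pos": [0,0,0],"turn": 0,"claw": 0.3},
    {"delta_pos": [0,0,0],"turn": 0,"claw": 0.3},
    {"delta_pos": [0,0,0],"turn": 0,"claw": 0.3}
  ]
}}

```text
time_s: 10.75
tcp_pos: [0.4835, -0.1076, 0.029]
ee_rot: [[0.999, -0.047, 0.001], [-0.047, -0.999, 0.0], [0.001, -0.0, -1.0]]
wrist_force: [-0.7, 2.1, 4.6]
gripper_width: 0.455
gripper_force: 30.0
```

Call:
{"method": "drive_tool", "body": {
  "moves": [
    {"delta_pos": [0,0,-10],"turn": 0,"claw": 0.3},
    {"delta_pos": [0,0,-25],"turn": 0,"claw": 0.3},
    {"delta_pos": [0,0,-30],"turn": 0,"claw": 0.3},
    {"delta_pos": [5,14,-15],"turn": 0,"claw": 0.3},
    {"delta_pos": [11,30,0],"turn": 0,"claw": 0.3},
    {"delta_pos": [14,40,0],"turn": 0,"claw": 0.3},
    {"delta_pos": [14,40,0],"turn": 0,"claw": 0.3},
    {"delta_pos": [12,30,0],"turn": 0,"claw": 0.3},
    {"delta_pos": [6,15,0],"turn": 0,"claw": 0.3},
    {"delta_pos": [0,5,0],"turn": 0,"claw": 0.3},
    {"delta_pos": [0,0,0],"turn": 0,"claw": 0.3}
  ]
}}

```text
time_s: 12.12
tcp_pos: [0.5359, -0.2839, 0.1082]
ee_rot: [[0.999, -0.048, -0.001], [-0.048, -0.999, 0.001], [-0.001, -0.001, -1.0]]
wrist_force: [0.1, -0.2, -2.4]
gripper_width: 0.453
gripper_force: 30.0
```

```bash
python3 go.py 537.5 -285 40 -2.8; python3 - <<'E'
from h import *
c=cap('wrist'); P=cloud(c)*1000
for h,r in ((113,40),(104,40)):
  q=P[(abs(P[...,2]-h)<4)&(np.hypot(P[...,0]-537,P[...,1]+285)<r)]; 
  if len(q): print(h,len(q),q.min(0).round(1),q.max(0).round(1))
save(c,'w4.png')
q=P[(abs(P[...,2]-21)<3)&(P[...,0]>575)&(P[...,1]<-200)&(P[...,1]>-370)]
print(cv2.minAreaRect(q[:,:2].astype(np.float32)))
E
```

```text
t 12.125 tcp [ 535.9 -283.9  108.2] psi -2.74 tilt [-0.0011  0.0007] F [ 0.1 -0.2 -2.4] w 39.4 gf 30.0 j [-13.  26. -11.  -0. -53. 100.]
turn 0.001
shift 1.6 1.0 68.2
113 580 [ 537.4 -314.2  109. ] [ 556.1 -257.   117. ]
104 2118 [ 537.  -312.4  100. ] [ 564.8 -258.8  108. ]
((622.460205078125, -289.7073974609375), (100.83335876464844, 98.9291763305664), 87.36830139160156)
```

View pics/w4.png

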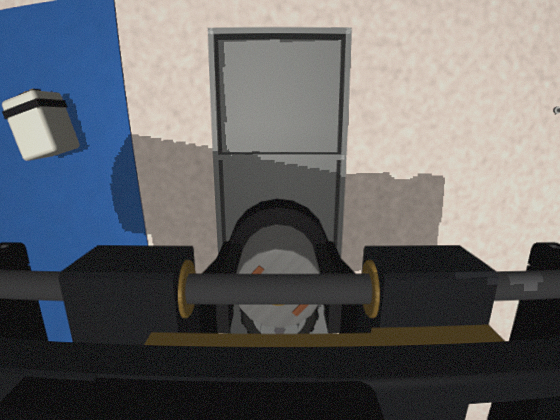

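The motor is held upright over the middle compartment, with the far divider at row 155 and the far wall at row 32. The measured tray centre is about (538, -285.5).

Call:
{"method": "drive_tool", "body": {
  "moves": [
    {"delta_pos": [2,1.5,10],"turn": 0,"claw": 0.3},
    {"delta_pos": [0,0,22],"turn": 0,"claw": 0.3},
    {"delta_pos": [0,0,22],"turn": 0,"claw": 0.3},
    {"delta_pos": [0,0,12],"turn": 0,"claw": 0.3},
    {"delta_pos": [0,0,5],"turn": 0,"claw": 0.3},
    {"delta_pos": [0,0,2],"turn": 0,"claw": 0.3},
    {"delta_pos": [0,0,1],"turn": 0,"claw": 0.3},
    {"delta_pos": [0,0,0],"turn": 0,"claw": 0.3}
  ]
}}

```text
time_s: 13.18
tcp_pos: [0.5389, -0.2862, 0.035]
ee_rot: [[0.999, -0.048, 0.001], [-0.048, -0.999, -0.0], [0.001, 0.0, -1.0]]
wrist_force: [-0.2, 1.0, -1.8]
gripper_width: 0.45
gripper_force: 30.0
```

Call:
{"method": "drive_tool", "body": {
  "moves": [
    {"delta_pos": [0,0,2],"turn": 0,"claw": 0.3},
    {"delta_pos": [0,0,2],"turn": 0,"claw": 0.3},
    {"delta_pos": [0,0,0.5],"turn": 0,"claw": 0.3},
    {"delta_pos": [0,0,0],"turn": 0,"claw": 0.3},
    {"delta_pos": [0,0,0],"turn": 0,"claw": 0.3}
  ]
}}

```text
time_s: 13.8
tcp_pos: [0.5385, -0.2861, 0.0301]
ee_rot: [[0.999, -0.048, -0.0], [-0.048, -0.999, -0.0], [-0.0, 0.0, -1.0]]
wrist_force: [-1.2, 0.4, -0.4]
gripper_width: 0.454
gripper_force: 30.0
```

Call:
{"method": "drive_tool", "body": {
  "moves": [
    {"delta_pos": [0,0,0.5],"turn": 0,"claw": 0.3},
    {"delta_pos": [0,0,0.5],"turn": 0,"claw": 0.3},
    {"delta_pos": [0,0,0],"turn": 0,"claw": 0.3}
  ]
}}

```text
time_s: 14.18
tcp_pos: [0.5385, -0.2861, 0.0301]
ee_rot: [[0.999, -0.047, 0.0], [-0.047, -0.999, -0.0], [0.0, 0.0, -1.0]]
wrist_force: [-4.0, 1.5, 6.0]
gripper_width: 0.449
gripper_force: 30.0
```

Call:
{"method": "drive_tool", "body": {
  "moves": [
    {"delta_pos": [0,0,0],"turn": 0,"claw": 0.55},
    {"delta_pos": [0,0,0],"turn": 0,"claw": 0.65},
    {"delta_pos": [0,0,0],"turn": 0,"claw": 0.68},
    {"delta_pos": [0,0,-15],"turn": 0,"claw": 0.68},
    {"delta_pos": [0,0,-35],"turn": 0,"claw": 0.68},
    {"delta_pos": [0,0,-40],"turn": 0,"claw": 0.68},
    {"delta_pos": [-8,-35,0],"turn": 0,"claw": 0.68},
    {"delta_pos": [-12,-50,0],"turn": 0,"claw": 0.68},
    {"delta_pos": [-13,-55,0],"turn": 0,"claw": 0.68},
    {"delta_pos": [-13,-55,0],"turn": 0,"claw": 0.68},
    {"delta_pos": [-13,-55,0],"turn": 0,"claw": 0.68},
    {"delta_pos": [-13,-55,0],"turn": 0,"claw": 0.68}
  ]
}}

```text
time_s: 15.68
tcp_pos: [0.4813, 0.0238, 0.1203]
ee_rot: [[0.999, -0.048, 0.002], [-0.048, -0.999, 0.001], [0.002, -0.001, -1.0]]
wrist_force: [1.2, 0.4, 0.9]
gripper_width: 0.684
gripper_force: 0.0
```

Call:
{"method": "drive_tool", "body": {
  "moves": [
    {"delta_pos": [-11,-45,0],"turn": 0,"claw": 0.68},
    {"delta_pos": [-7,-28,0],"turn": 0.087,"claw": 0.68},
    {"delta_pos": [0,0,0],"turn": 0.087,"claw": 0.68},
    {"delta_pos": [0,0,0],"turn": 0.087,"claw": 0.68},
    {"delta_pos": [0,0,0],"turn": 0,"claw": 0.68},
    {"delta_pos": [0,0,0],"turn": 0,"claw": 0.68}
  ]
}}

```text
time_s: 16.42
tcp_pos: [0.467, 0.0958, 0.1195]
ee_rot: [[0.953, -0.303, 0.001], [-0.303, -0.953, 0.0], [0.001, -0.001, -1.0]]
wrist_force: [-0.4, 0.0, 0.1]
gripper_width: 0.68
gripper_force: 0.0
```

```bash
python3 go.py 466 97.8 8 -17.7; cat > bat.py <<'E'
import sys
from h import *
n,x,y,h=sys.argv[1],*map(float,sys.argv[2:5])
c=cap(n); P=cloud(c)*1000
q=P[(abs(P[...,2]-h)<4)&(np.hypot(P[...,0]-x,P[...,1]-y)<50)]
print(n,len(q),cv2.minAreaRect(q[:,:2].astype(np.float32)))
E
python3 bat.py wrist 466 98 40
```

```text
t 16.425 tcp [467.   95.8 119.5] psi -17.63 tilt [0.0009 0.0004] F [-0.4  0.   0.1] w 59.2 gf 0.0 j [ 31.  14. -28.   0. -48.  41.]
turn 0.001
shift -1.5 -1.6 111.5
wrist 4451 ((467.6092224121094, 96.90133666992188), (38.35679626464844, 71.81517028808594), 72.49276733398438)
```

Call:
{"method": "drive_tool", "body": {
  "moves": [
    {"delta_pos": [0,-1.2,20],"turn": 0,"claw": 0.68},
    {"delta_pos": [0,0,35],"turn": 0,"claw": 0.68},
    {"delta_pos": [0,0,30],"turn": 0,"claw": 0.68},
    {"delta_pos": [0,0,16],"turn": 0,"claw": 0.68},
    {"delta_pos": [0,0,7],"turn": 0,"claw": 0.68},
    {"delta_pos": [0,0,3],"turn": 0,"claw": 0.68},
    {"delta_pos": [0,0,0],"turn": 0,"claw": 0.5},
    {"delta_pos": [0,0,0],"turn": 0,"claw": 0.3},
    {"delta_pos": [0,0,0],"turn": 0,"claw": 0.3},
    {"delta_pos": [0,0,0],"turn": 0,"claw": 0.3},
    {"delta_pos": [0,0,0],"turn": 0,"claw": 0.3}
  ]
}}

```text
time_s: 17.85
tcp_pos: [0.4675, 0.0972, 0.0085]
ee_rot: [[0.953, -0.304, 0.001], [-0.304, -0.953, 0.001], [0.001, -0.001, -1.0]]
wrist_force: [-1.0, 0.8, 5.8]
gripper_width: 0.434
gripper_force: 30.0
```

Call:
{"method": "drive_tool", "body": {
  "moves": [
    {"delta_pos": [0,0,-10],"turn": 0,"claw": 0.3},
    {"delta_pos": [0,0,-25],"turn": 0,"claw": 0.3},
    {"delta_pos": [0,0,-30],"turn": -0.087,"claw": 0.3},
    {"delta_pos": [0,0,-25],"turn": -0.087,"claw": 0.3},
    {"delta_pos": [0,0,-12],"turn": -0.087,"claw": 0.3},
    {"delta_pos": [9,20,0],"turn": 0,"claw": 0.3},
    {"delta_pos": [16,36,0],"turn": 0,"claw": 0.3},
    {"delta_pos": [21,45,0],"turn": 0,"claw": 0.3},
    {"delta_pos": [21,45,0],"turn": 0,"claw": 0.3},
    {"delta_pos": [21,45,0],"turn": 0,"claw": 0.3},
    {"delta_pos": [21,45,0],"turn": 0,"claw": 0.3},
    {"delta_pos": [21,45,0],"turn": 0,"claw": 0.3}
  ]
}}

```text
time_s: 19.35
tcp_pos: [0.5832, -0.1914, 0.1096]
ee_rot: [[0.999, -0.048, -0.001], [-0.048, -0.999, 0.001], [-0.001, -0.0, -1.0]]
wrist_force: [0.7, 1.1, -2.4]
gripper_width: 0.433
gripper_force: 30.0
```

Call:
{"method": "drive_tool", "body": {
  "moves": [
    {"delta_pos": [20,43,0],"turn": 0,"claw": 0.3},
    {"delta_pos": [15,32,0],"turn": 0,"claw": 0.3},
    {"delta_pos": [8,16,0],"turn": 0,"claw": 0.3},
    {"delta_pos": [4,6,0],"turn": 0,"claw": 0.3},
    {"delta_pos": [0,0,0],"turn": 0,"claw": 0.3},
    {"delta_pos": [0,0,0],"turn": 0,"claw": 0.3}
  ]
}}

```text
time_s: 20.1
tcp_pos: [0.6255, -0.2882, 0.11]
ee_rot: [[0.999, -0.047, -0.001], [-0.047, -0.999, 0.0], [-0.001, -0.0, -1.0]]
wrist_force: [-0.2, 0.8, -2.7]
gripper_width: 0.431
gripper_force: 30.0
```

```bash
python3 go.py 625.9 -289.8 9.5 -2.8; python3 - <<'E'
from h import *
c=cap('wrist'); save(c,'w5.png'); P=cloud(c)*1000
q=P[(abs(P[...,2]-21)<3)&(P[...,0]>640)&(P[...,1]<-200)&(P[...,1]>-370)]
print(cv2.minAreaRect(q[:,:2].astype(np.float32)),q[:,0].max())
q=P[(abs(P[...,2]-141)<5)&(P[...,0]>600)&(P[...,1]<-200)&(P[...,1]>-370)]; print(q[:,0].max())
E
```

```text
t 20.1 tcp [ 625.5 -288.2  110. ] psi -2.69 tilt [-0.0006  0.0004] F [-0.2  0.8 -2.7] w 37.5 gf 30.0 j [-11.  33.   2.  -0. -59.  99.]
turn 0.002
shift 0.5 1.6 100.5
((655.2432250976562, -291.2408752441406), (100.21465301513672, 33.973140716552734), 87.83895111083984) 674.0644259531555
662.236826209324
```

View pics/w5.png

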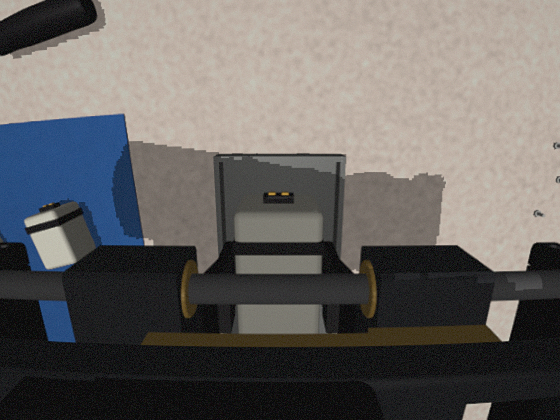

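The long battery is held square over the far compartment; its +x end measures x = 662 against the inner wall at about 668, as wanted.

Call:
{"method": "drive_tool", "body": {
  "moves": [
    {"delta_pos": [0,1.5,12],"turn": 0,"claw": 0.3},
    {"delta_pos": [0,0,25],"turn": 0,"claw": 0.3},
    {"delta_pos": [0,0,25],"turn": 0,"claw": 0.3},
    {"delta_pos": [0,0,18],"turn": 0,"claw": 0.3},
    {"delta_pos": [0,0,8],"turn": 0,"claw": 0.3},
    {"delta_pos": [0,0,4],"turn": 0,"claw": 0.3},
    {"delta_pos": [0,0,3],"turn": 0,"claw": 0.3},
    {"delta_pos": [0,0,2],"turn": 0,"claw": 0.3},
    {"delta_pos": [0,0,0],"turn": 0,"claw": 0.3},
    {"delta_pos": [0,0,0],"turn": 0,"claw": 0.3}
  ]
}}

```text
time_s: 21.4
tcp_pos: [0.6259, -0.2907, 0.0133]
ee_rot: [[0.999, -0.048, 0.001], [-0.048, -0.999, -0.0], [0.001, 0.0, -1.0]]
wrist_force: [0.9, 0.5, -1.2]
gripper_width: 0.435
gripper_force: 30.0
```

Call:
{"method": "drive_tool", "body": {
  "moves": [
    {"delta_pos": [0,0,2],"turn": 0,"claw": 0.3},
    {"delta_pos": [0,0,1],"turn": 0,"claw": 0.3},
    {"delta_pos": [0,0,0.6],"turn": 0,"claw": 0.3},
    {"delta_pos": [0,0,0],"turn": 0,"claw": 0.3},
    {"delta_pos": [0,0,0],"turn": 0,"claw": 0.3}
  ]
}}

```text
time_s: 22.02
tcp_pos: [0.6257, -0.2906, 0.0096]
ee_rot: [[0.999, -0.048, -0.0], [-0.048, -0.999, -0.0], [-0.0, 0.0, -1.0]]
wrist_force: [-1.3, 0.9, 0.9]
gripper_width: 0.433
gripper_force: 30.0
```

Call:
{"method": "drive_tool", "body": {
  "moves": [
    {"delta_pos": [0,0,0.5],"turn": 0,"claw": 0.3},
    {"delta_pos": [0,0,0.4],"turn": 0,"claw": 0.3},
    {"delta_pos": [0,0,0],"turn": 0,"claw": 0.3}
  ]
}}

```text
time_s: 22.4
tcp_pos: [0.6257, -0.2906, 0.0096]
ee_rot: [[0.999, -0.048, -0.0], [-0.048, -0.999, -0.0], [-0.0, 0.0, -1.0]]
wrist_force: [-3.2, 1.6, 5.7]
gripper_width: 0.437
gripper_force: 30.0
```

Call:
{"method": "drive_tool", "body": {
  "moves": [
    {"delta_pos": [0,0,0],"turn": 0,"claw": 0.5},
    {"delta_pos": [0,0,0],"turn": 0,"claw": 0.54},
    {"delta_pos": [0,0,0],"turn": 0,"claw": 0.54},
    {"delta_pos": [0,0,-15],"turn": 0,"claw": 0.54},
    {"delta_pos": [0,0,-35],"turn": 0,"claw": 0.54},
    {"delta_pos": [0,0,-45],"turn": 0,"claw": 0.54},
    {"delta_pos": [-4,-35,-10],"turn": 0,"claw": 0.54},
    {"delta_pos": [-6,-50,0],"turn": 0,"claw": 0.54},
    {"delta_pos": [-6,-50,0],"turn": 0,"claw": 0.54},
    {"delta_pos": [-5,-50,0],"turn": -0.088,"claw": 0.54},
    {"delta_pos": [0,0,0],"turn": -0.088,"claw": 0.54},
    {"delta_pos": [0,0,0],"turn": -0.088,"claw": 0.54}
  ]
}}

```text
time_s: 23.9
tcp_pos: [0.6142, -0.1038, 0.1149]
ee_rot: [[0.976, 0.219, 0.002], [0.219, -0.976, -0.0], [0.002, 0.001, -1.0]]
wrist_force: [0.4, -0.7, -0.0]
gripper_width: 0.544
gripper_force: 0.0
```

Call:
{"method": "drive_tool", "body": {
  "moves": [
    {"delta_pos": [0,0,0],"turn": 0,"claw": 0.54},
    {"delta_pos": [0,0,0],"turn": 0,"claw": 0.54}
  ]
}}

```text
time_s: 24.15
tcp_pos: [0.6138, -0.105, 0.114]
ee_rot: [[0.977, 0.213, 0.001], [0.213, -0.977, -0.0], [0.001, 0.0, -1.0]]
wrist_force: [-0.1, 0.5, 0.2]
gripper_width: 0.539
gripper_force: 0.0
```

```bash
python3 go.py 613.4 -103.3 8 12.4; python3 bat.py wrist 613 -103 36; python3 -c "
from h import *
c=cap('side'); save(c,'s2.png')"
```

```text
t 24.15 tcp [ 613.8 -105.   114. ] psi 12.31 tilt [ 0.0009 -0.    ] F [-0.1  0.5  0.2] w 46.9 gf 0.0 j [  5.  27.  -8.   0. -55.  97.]
turn -0.002
shift -0.1 -1.7 106.0
wrist 2274 ((616.6923217773438, -106.52978515625), (45.42247009277344, 30.635818481445312), 12.860899925231934)
```

View pics/s2.png

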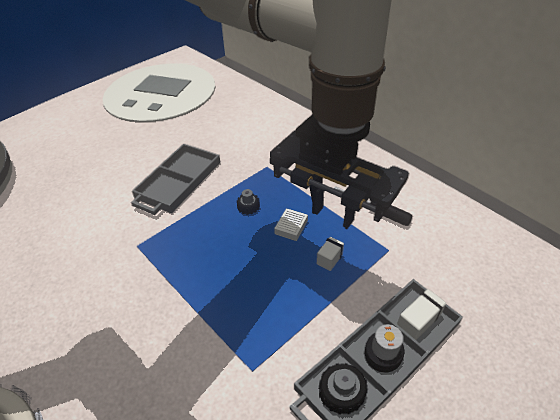

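The side picture shows the large wheel (343,388), motor (385,345) and long battery (420,310) standing upright in their three compartments, and the gripper above the short battery.

Call:
{"method": "drive_tool", "body": {
  "moves": [
    {"delta_pos": [1.2,0.3,20],"turn": 0,"claw": 0.54},
    {"delta_pos": [0,0,35],"turn": 0,"claw": 0.54},
    {"delta_pos": [0,0,30],"turn": 0,"claw": 0.54},
    {"delta_pos": [0,0,14],"turn": 0,"claw": 0.54},
    {"delta_pos": [0,0,5],"turn": 0,"claw": 0.54},
    {"delta_pos": [0,0,2],"turn": 0,"claw": 0.54},
    {"delta_pos": [0,0,0],"turn": 0,"claw": 0.4},
    {"delta_pos": [0,0,0],"turn": 0,"claw": 0.2},
    {"delta_pos": [0,0,0],"turn": 0,"claw": 0.2},
    {"delta_pos": [0,0,0],"turn": 0,"claw": 0.2},
    {"delta_pos": [0,0,0],"turn": 0,"claw": 0.2}
  ]
}}

```text
time_s: 25.62
tcp_pos: [0.6153, -0.1049, 0.0082]
ee_rot: [[0.977, 0.215, 0.001], [0.215, -0.977, -0.0], [0.001, 0.0, -1.0]]
wrist_force: [-0.7, 0.8, 4.8]
gripper_width: 0.347
gripper_force: 30.0
```

Call:
{"method": "drive_tool", "body": {
  "moves": [
    {"delta_pos": [0,0,-10],"turn": 0,"claw": 0.2},
    {"delta_pos": [0,0,-25],"turn": 0,"claw": 0.2},
    {"delta_pos": [0,0,-30],"turn": -0.066,"claw": 0.2},
    {"delta_pos": [0,0,-25],"turn": -0.066,"claw": 0.2},
    {"delta_pos": [0,-10,-10],"turn": 0,"claw": 0.2},
    {"delta_pos": [1,-25,0],"turn": 0,"claw": 0.2},
    {"delta_pos": [2,-40,0],"turn": 0,"claw": 0.2},
    {"delta_pos": [2,-45,0],"turn": 0,"claw": 0.2},
    {"delta_pos": [2,-45,0],"turn": 0,"claw": 0.2},
    {"delta_pos": [2,-45,0],"turn": 0,"claw": 0.2},
    {"delta_pos": [2,-45,0],"turn": 0,"claw": 0.2},
    {"delta_pos": [2,-45,0],"turn": 0,"claw": 0.2}
  ]
}}

```text
time_s: 27.12
tcp_pos: [0.523, 0.183, 0.1066]
ee_rot: [[0.94, 0.34, -0.002], [0.34, -0.94, -0.001], [-0.002, 0.0, -1.0]]
wrist_force: [0.6, -0.5, -1.7]
gripper_width: 0.342
gripper_force: 30.0
```

Call:
{"method": "drive_tool", "body": {
  "moves": [
    {"delta_pos": [2,-35,0],"turn": 0,"claw": 0.2},
    {"delta_pos": [1,-25,0],"turn": 0,"claw": 0.2},
    {"delta_pos": [1,-12,0],"turn": 0,"claw": 0.2},
    {"delta_pos": [0,-5,0],"turn": 0,"claw": 0.2},
    {"delta_pos": [0,0,0],"turn": 0,"claw": 0.2},
    {"delta_pos": [0,0,0],"turn": 0,"claw": 0.2}
  ]
}}

```text
time_s: 27.88
tcp_pos: [0.5023, 0.2545, 0.1074]
ee_rot: [[0.94, 0.34, -0.0], [0.34, -0.94, -0.0], [-0.0, 0.0, -1.0]]
wrist_force: [-0.0, -0.1, -1.0]
gripper_width: 0.341
gripper_force: 30.0
```

```bash
python3 go.py 502.9 255.5 9.2 19.9; python3 - <<'E'
from h import *
c=cap('wrist'); save(c,'w6.png'); P=cloud(c)*1000
q=P[(abs(P[...,2]-21)<3)&(P[...,0]>500)&(P[...,1]>180)&(P[...,1]<380)]
r=np.radians(19.9); a=np.c_[q[:,0]-544.3,q[:,1]-270.5]@np.array([[np.cos(r),-np.sin(r)],[np.sin(r),np.cos(r)]])
q=q[abs(a[:,0])<130]; a=a[abs(a[:,0])<130]
print(cv2.minAreaRect(q[:,:2].astype(np.float32)),a.min(0),a.max(0))
h,e=np.histogram(a[:,0],bins=np.arange(-50,100,3)); print([(int(x),int(n)) for x,n in zip(e,h)])
E
```

```text
t 27.875 tcp [502.3 254.5 107.4] psi 19.88 tilt [-0.0003 -0.0003] F [-0.  -0.1 -1. ] w 29.7 gf 30.0 j [ 43.  22. -17.  -0. -50.  67.]
turn -0.0
shift 0.9 -0.7 98.2
((557.455078125, 274.52301025390625), (156.07232666015625, 100.80207061767578), 19.343835830688477) [-64.77520036 -51.75557496] [92.24479681 49.80096618]
[(-50, 20), (-47, 24), (-44, 24), (-41, 22), (-38, 22), (-35, 23), (-32, 34), (-29, 47), (-26, 48), (-23, 47), (-20, 48), (-17, 44), (-14, 47), (-11, 49), (-8, 44), (-5, 50), (-2, 333), (1, 485), (4, 56), (7, 55), (10, 53), (13, 56), (16, 59), (19, 49), (22, 53), (25, 54), (28, 58), (31, 56), (34, 52), (37, 52), (40, 62), (43, 54), (46, 57), (49, 63), (52, 58), (55, 61), (58, 57), (61, 53), (64, 60), (67, 60), (70, 63), (73, 62), (76, 63), (79, 59), (82, 57), (85, 398), (88, 650), (91, 38), (94, 0)]
```

View pics/w6.png

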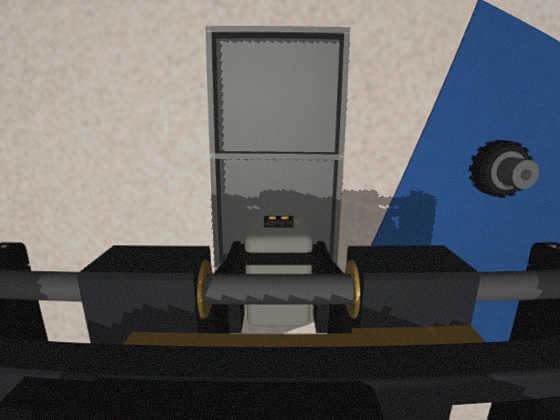

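The short battery hangs upright over the handle compartment, with the divider at row 156 and the walls at columns 213 and 338. The tray is within 1 mm of the estimate.

Call:
{"method": "drive_tool", "body": {
  "moves": [
    {"delta_pos": [1,0,12],"turn": 0,"claw": 0.2},
    {"delta_pos": [0,0,25],"turn": 0,"claw": 0.2},
    {"delta_pos": [0,0,25],"turn": 0,"claw": 0.2},
    {"delta_pos": [0,0,18],"turn": 0,"claw": 0.2},
    {"delta_pos": [0,0,8],"turn": 0,"claw": 0.2},
    {"delta_pos": [0,0,4],"turn": 0,"claw": 0.2},
    {"delta_pos": [0,0,1.5],"turn": 0,"claw": 0.2},
    {"delta_pos": [0,0,0],"turn": 0,"claw": 0.2},
    {"delta_pos": [0,0,0],"turn": 0,"claw": 0.2}
  ]
}}

```text
time_s: 29.05
tcp_pos: [0.5034, 0.2559, 0.0145]
ee_rot: [[0.94, 0.341, 0.001], [0.341, -0.94, 0.001], [0.001, -0.0, -1.0]]
wrist_force: [-0.4, 1.0, -0.7]
gripper_width: 0.342
gripper_force: 30.0
```

Call:
{"method": "drive_tool", "body": {
  "moves": [
    {"delta_pos": [0,0,2],"turn": 0,"claw": 0.2},
    {"delta_pos": [0,0,2],"turn": 0,"claw": 0.2},
    {"delta_pos": [0,0,0.8],"turn": 0,"claw": 0.2},
    {"delta_pos": [0,0,0],"turn": 0,"claw": 0.2},
    {"delta_pos": [0,0,0],"turn": 0,"claw": 0.2}
  ]
}}

```text
time_s: 29.68
tcp_pos: [0.503, 0.2556, 0.0092]
ee_rot: [[0.94, 0.341, -0.0], [0.341, -0.94, -0.0], [-0.0, 0.0, -1.0]]
wrist_force: [-1.9, -0.6, 0.2]
gripper_width: 0.34
gripper_force: 30.0
```

Call:
{"method": "drive_tool", "body": {
  "moves": [
    {"delta_pos": [0,0,0.5],"turn": 0,"claw": 0.2},
    {"delta_pos": [0,0,0.4],"turn": 0,"claw": 0.2},
    {"delta_pos": [0,0,0],"turn": 0,"claw": 0.2}
  ]
}}

```text
time_s: 30.05
tcp_pos: [0.503, 0.2556, 0.0092]
ee_rot: [[0.94, 0.341, 0.0], [0.341, -0.94, -0.0], [-0.0, 0.0, -1.0]]
wrist_force: [-3.5, -0.2, 6.1]
gripper_width: 0.341
gripper_force: 30.0
```

Call:
{"method": "drive_tool", "body": {
  "moves": [
    {"delta_pos": [0,0,0],"turn": 0,"claw": 0.42},
    {"delta_pos": [0,0,0],"turn": 0,"claw": 0.48},
    {"delta_pos": [0,0,0],"turn": 0,"claw": 0.48},
    {"delta_pos": [0,0,-15],"turn": 0,"claw": 0.48},
    {"delta_pos": [0,0,-35],"turn": 0,"claw": 0.48},
    {"delta_pos": [0,0,-45],"turn": 0,"claw": 0.48},
    {"delta_pos": [6,34,-10],"turn": 0,"claw": 0.48},
    {"delta_pos": [9,45,0],"turn": 0,"claw": 0.48},
    {"delta_pos": [9,45,0],"turn": 0,"claw": 0.48},
    {"delta_pos": [8,40,0],"turn": 0,"claw": 0.48},
    {"delta_pos": [2,15,0],"turn": 0,"claw": 0.48},
    {"delta_pos": [0,0,0],"turn": 0,"claw": 0.48}
  ]
}}

```text
time_s: 31.55
tcp_pos: [0.5963, 0.0985, 0.1137]
ee_rot: [[0.941, 0.34, 0.0], [0.34, -0.941, 0.0], [0.0, -0.0, -1.0]]
wrist_force: [-0.4, -0.5, -1.2]
gripper_width: 0.48
gripper_force: 0.0
```

```bash
python3 go.py 596 99 24.5 19.9; python3 - <<'E'
from h import *
c=cap('wrist'); P=cloud(c)*1000
for h,r in((42,20),(22,35)):
  q=P[(abs(P[...,2]-h)<3)&(np.hypot(P[...,0]-596,P[...,1]-98)<r)]; print(h,len(q),q.min(0).round(1),q.max(0).round(1))
E
```

```text
t 31.55 tcp [596.3  98.5 113.7] psi 19.86 tilt [0.0004 0.0003] F [-0.4 -0.5 -1.2] w 41.8 gf 0.0 j [ 25.  26. -11.  -0. -54.  85.]
turn -0.001
shift -0.1 -0.6 89.2
42 655 [587.9  86.3  39.1] [609.4 107.6  44.4]
22 1451 [575.7  74.3  19. ] [621.2 119.2  24.9]
```

Call:
{"method": "drive_tool", "body": {
  "moves": [
    {"delta_pos": [1,0.8,20],"turn": 0,"claw": 0.48},
    {"delta_pos": [0,0,30],"turn": 0,"claw": 0.48},
    {"delta_pos": [0,0,22],"turn": 0,"claw": 0.48},
    {"delta_pos": [0,0,11],"turn": 0,"claw": 0.48},
    {"delta_pos": [0,0,4],"turn": 0,"claw": 0.48},
    {"delta_pos": [0,0,2.5],"turn": 0,"claw": 0.48},
    {"delta_pos": [0,0,0],"turn": 0,"claw": 0.3},
    {"delta_pos": [0,0,0],"turn": 0,"claw": 0.15},
    {"delta_pos": [0,0,0],"turn": 0,"claw": 0.12},
    {"delta_pos": [0,0,0],"turn": 0,"claw": 0.12},
    {"delta_pos": [0,0,0],"turn": 0,"claw": 0.12}
  ]
}}

```text
time_s: 32.98
tcp_pos: [0.5977, 0.0986, 0.0242]
ee_rot: [[0.94, 0.341, 0.001], [0.341, -0.94, 0.0], [0.001, 0.0, -1.0]]
wrist_force: [0.6, -0.8, 2.2]
gripper_width: 0.241
gripper_force: 30.0
```

Call:
{"method": "drive_tool", "body": {
  "moves": [
    {"delta_pos": [0,0,-10],"turn": 0,"claw": 0.12},
    {"delta_pos": [0,0,-25],"turn": 0,"claw": 0.12},
    {"delta_pos": [0,0,-30],"turn": 0,"claw": 0.12},
    {"delta_pos": [4,-14,-15],"turn": 0,"claw": 0.12},
    {"delta_pos": [9,-30,0],"turn": 0,"claw": 0.12},
    {"delta_pos": [12,-40,0],"turn": 0,"claw": 0.12},
    {"delta_pos": [12,-40,0],"turn": 0,"claw": 0.12},
    {"delta_pos": [9,-32,0],"turn": 0,"claw": 0.12},
    {"delta_pos": [5,-16,0],"turn": 0,"claw": 0.12},
    {"delta_pos": [2,-7,0],"turn": 0,"claw": 0.12},
    {"delta_pos": [0,0,0],"turn": 0,"claw": 0.12},
    {"delta_pos": [0,0,0],"turn": 0,"claw": 0.12}
  ]
}}

```text
time_s: 34.48
tcp_pos: [0.5862, 0.2839, 0.1037]
ee_rot: [[0.94, 0.34, -0.0], [0.34, -0.94, -0.0], [-0.0, 0.0, -1.0]]
wrist_force: [-0.6, -1.2, -0.1]
gripper_width: 0.243
gripper_force: 30.0
```

```bash
python3 go.py 587 284.9 25.2 19.9; python3 -c "
from h import *
c=cap('wrist'); save(c,'w7.png')"
```

```text
t 34.475 tcp [586.2 283.9 103.7] psi 19.88 tilt [-0.0004 -0.0003] F [-0.6 -1.2 -0.1] w 21.1 gf 30.0 j [ 40.  30.  -4.  -0. -56.  70.]
turn -0.0
shift 1.1 -0.7 78.5
```

View pics/w7.png

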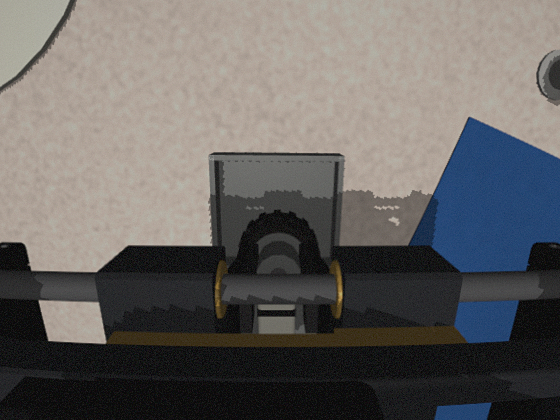

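The small wheel is held upright (278,240) over the far compartment, whose walls lie at columns 215 and 338.

Call:
{"method": "drive_tool", "body": {
  "moves": [
    {"delta_pos": [1,-0.5,12],"turn": 0,"claw": 0.12},
    {"delta_pos": [0,0,22],"turn": 0,"claw": 0.12},
    {"delta_pos": [0,0,22],"turn": 0,"claw": 0.12},
    {"delta_pos": [0,0,10],"turn": 0,"claw": 0.12},
    {"delta_pos": [0,0,5],"turn": 0,"claw": 0.12},
    {"delta_pos": [0,0,2],"turn": 0,"claw": 0.12},
    {"delta_pos": [0,0,0],"turn": 0,"claw": 0.12},
    {"delta_pos": [0,0,0],"turn": 0,"claw": 0.12}
  ]
}}

```text
time_s: 35.52
tcp_pos: [0.5872, 0.286, 0.0315]
ee_rot: [[0.94, 0.341, 0.001], [0.341, -0.94, 0.001], [0.001, -0.0, -1.0]]
wrist_force: [0.4, 0.7, 0.0]
gripper_width: 0.244
gripper_force: 30.0
```

Call:
{"method": "drive_tool", "body": {
  "moves": [
    {"delta_pos": [0,0,3],"turn": 0,"claw": 0.12},
    {"delta_pos": [0,0,2],"turn": 0,"claw": 0.12},
    {"delta_pos": [0,0,0.8],"turn": 0,"claw": 0.12},
    {"delta_pos": [0,0,0],"turn": 0,"claw": 0.12},
    {"delta_pos": [0,0,0],"turn": 0,"claw": 0.12}
  ]
}}

```text
time_s: 36.15
tcp_pos: [0.5868, 0.2857, 0.0253]
ee_rot: [[0.94, 0.341, -0.0], [0.341, -0.94, -0.0], [-0.0, 0.0, -1.0]]
wrist_force: [-2.7, -1.1, 3.1]
gripper_width: 0.242
gripper_force: 30.0
```

Contact; release, rise and clear the view.

Call:
{"method": "drive_tool", "body": {
  "moves": [
    {"delta_pos": [0,0,0],"turn": 0,"claw": 0.3},
    {"delta_pos": [0,0,0],"turn": 0,"claw": 0.45},
    {"delta_pos": [0,0,0],"turn": 0,"claw": 0.45},
    {"delta_pos": [0,0,-12],"turn": 0,"claw": 0.45},
    {"delta_pos": [0,0,-35],"turn": 0,"claw": 0.45},
    {"delta_pos": [0,0,-50],"turn": 0,"claw": 0.45},
    {"delta_pos": [0,40,-50],"turn": 0,"claw": 0.45},
    {"delta_pos": [0,55,0],"turn": 0,"claw": 0.45},
    {"delta_pos": [0,55,0],"turn": 0,"claw": 0.45},
    {"delta_pos": [0,55,0],"turn": 0,"claw": 0.45},
    {"delta_pos": [0,40,0],"turn": 0,"claw": 0.45},
    {"delta_pos": [0,0,0],"turn": 0,"claw": 0.45}
  ]
}}

```text
time_s: 37.65
tcp_pos: [0.6709, 0.0534, 0.1714]
ee_rot: [[0.941, 0.337, 0.001], [0.337, -0.941, -0.0], [0.001, 0.0, -1.0]]
wrist_force: [-0.7, 1.5, 0.1]
gripper_width: 0.45
gripper_force: 0.0
```

```bash
python3 - <<'E'
from h import *
c=cap('top'); save(c,'t9.png'); s=cap('side'); save(s,'s9.png'); P=cloud(c)*1000
for n,x,y,h,r in(("LW",450,-280,49,22),("M",538,-286,61,25),("LB",626,-290,41,45),("SB",503,256,37,30),("SW",587,286,43,16)):
  q=P[(abs(P[...,2]-h)<4)&(np.hypot(P[...,0]-x,P[...,1]-y)<r)]
  if len(q)>3: print(n,len(q),"z",np.median(q[:,2]).round(1),np.round(np.hstack([*cv2.minAreaRect(q[:,:2].astype(np.float32))]),1))
  else: print(n,"hidden")
E
```

```text
LW 191 z 48.5 [ 450.2 -279.6   27.7   28.5   89.1]
M 330 z 60.6 [ 536.2 -284.5   38.6   38.    85.3]
LB 655 z 40.4 [ 623.6 -291.    39.7   72.3   87.2]
SB 355 z 36.4 [501.7 256.   46.5  30.5  21.6]
SW 95 z 42.5 [585.8 285.8  17.7  22.7   1.7]
```

View pics/t9.png

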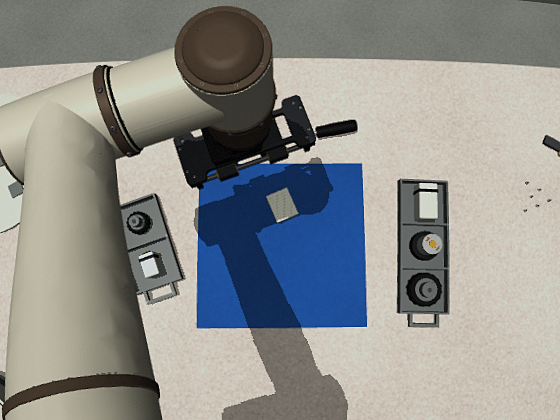

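View pics/s9.png

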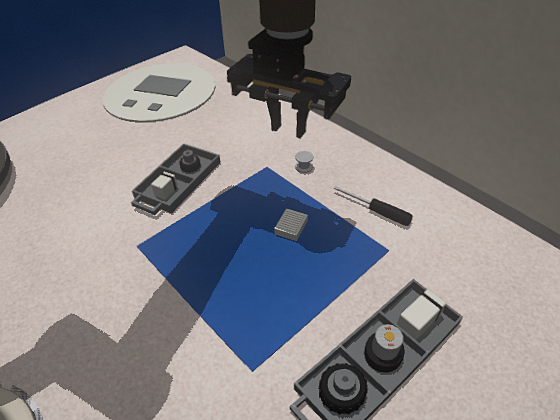

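All five parts are in the right compartments at the expected heights: in the side picture, large wheel (343,390), motor (386,345), long battery (420,312), short battery (164,184) and small wheel (189,158). The filter (290,222), spool and screwdriver have not moved, and the arm is clear.

```bash
python3 -c "
from h import *
print(ticket.finish_job())"
```

```text
the job is handed in; nothing more can be done
None
```

Both repair kits are made up and handed in: all five parts were set down upright on the floors of the compartments you asked for, in about 38 s, with the filter, spool and screwdriver left where they were.

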